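# Take a bottle's temperature on the hotplate stirrer

## Robot

A 6-joint arm with a two-finger parallel gripper is mounted at the origin on the work surface. World frame = base frame: x ahead of the robot, y to its left, z up, the work surface at z = 0. Lengths are in m, angles in rad, forces in N, time in s.
With the tool pointing down it reaches from about 0.35 to 0.85 m from the base axis. Payload 8.1 kg.
Tool frame: the origin (TCP) lies midway between the tips of the shut fingers; the grasp point (between the pads) lies 19 mm behind it; z points along the fingers, y is the line along which they close (so a half turn about z gives the same grasp; the last joint's range is limited). The gripper opens to 85 mm and grips with 20 to 120 N. Pads are 22 mm wide; open, the fingers measure 114 mm over their backs; the gripper's body (76 mm by 85 mm) begins 54 mm behind the grasp point. The pads swing forward as they close: fully open they stand 13 mm farther back than shut.
Start: joints at [-1.292, 0.13, 1.488, -0, 1.523, -0.085], TCP at [0.214, -0.561, 0.231] pointing down, gripper open.
Joint ranges: [-2.96, 2.96], [-0.89, 2.26], [0.02, 2.5], [-1.34, 4.48], [0, 2.73], [-2.66, 2.66]. Speed limits (rad/s): [2.39, 2.39, 2.79, 3.14, 3.14, 3.14].

## Interface

Orientations are given as a rotation vector (axis times angle).
In Python, from cell import telemetry, imaging, order, nets gives the robot as it stands.
- The arm moves only by the shell command python3 -m creep 'ROWS' [OPENING] [FORCE]. ROWS is JSON, a list of rows, each a list of 2 entries, a list of its own where there are three numbers: the shift along the tool's x, y, z in mm, then the turn, a rotation vector about the tool's x, y, z in degrees. A call has 1 to 20 rows; each row shifts and turns the commanded pose from where the row before left it, along the tool's axes as they then stand; what a row does not reach is not made up. A row lasts 1/12 s, in which the tool goes at most 41.7 mm and 7.16 degrees, less where a joint would pass 70% of its speed; a pose out of reach is approached as far as the arm can. A call is refused whole if a number of a shift passes 41.7 or a number of a turn 7.16, either way. A call with a gripper value outside its range is refused whole. OPENING is the finger opening in mm, from 0 to 85.4, set as the call begins (- or left out, the last holds). The fingers move at their own pace and stop on an object; FORCE is the grip in N (left out, the last holds). Time passes only in rows, so rows that do not move let the fingers close. It gives the time, the measured TCP pose, the force, the opening and the grip force at its end, in the units of the state.
- telemetry.get_obs(): the state, without advancing time (a new reading comes with each control period).
- imaging.read_camera(name): name is "scene" or "top"; returns a dict with "img" (420x560x3 uint8, red, green, blue), "K" (3x3 intrinsics, pixels), "D" ([k1, k2, p1, p2, k3] as OpenCV has them; the pictures are not rectified), "T" (4x4, takes a point from camera to world coordinates). Camera axes: x right, y down, z forward; pixel columns grow to the right and rows downward; lengths in m; the calibration is good to about 2 mm. A picture is of the moment at which its call begins. There is no depth.
- order.job_done(): hands the job in; it is judged then, once.
Trained networks look in the newest picture that a camera, given by its name, has taken for a name from the list of things; names that differ only in an ending like _2 or _b are one class to them, and where a whole thing is asked for, a point or a joint stands for the part that bears it (a point fixed in the world has none). Each returns a list of dicts, best first, with "confidence" (0 to 1); they miss things now and then, are a little off and sometimes report something else, mostly with a low value. They report only what shows in the picture. A call takes as long as a camera call. They do not tell look-alikes from the thing itself.
- nets.regions_of(camera, name): "pixels" (420x560 bool, what is visible of it) and "box" ([left, top, width, height] in pixels, round what is visible of it).
The state is a dict: "time": time; "joint_positions": joint angles; "qd": joint speeds; "tau": joint torques, N m; "tool_pos": TCP position; "orientation": TCP orientation; "wrist_force": force on the tool from outside, world axes, zero at the start; "ft_torque": the same for the moment, N m; "gripper_width": finger opening in m; "finger_force": force on a finger pad.
Only numpy, scipy, OpenCV 4.12 (cv2) and the standard library are available. Lean on these libraries where they do the work, as an engineer would, in place of code of your own. Each camera call takes 0.05 s, during which the arm holds its last target. There are 200 camera calls.

## Task

Stand the amber bottle whose blue cap has an open port upright in the middle of the hotplate stirrer's round plate, setting it down gently, and let go of it. Then draw the pen thermometer up out of its stand, lower its steel stem through the port without touching the cap or the glass, and finish while holding it there: upright and still, the stem in the middle of the port and its tip hanging free in the lower half of the bottle, clear of the bottom. Leave the other bottles, the other instruments in the stand and the rest of the bench as they are.

Things in the scene. Friction and masses are not known exactly. Their poses are not given: they have to be found in the camera images.
- bottle: 100 ml amber bottle with the ported cap (about 170 g), upright in any of the tray's three bottle places. Origin: centre of its underside, z up its axis; yaw meaningless. Glass 56 mm across up to 62 mm above the underside, then narrowing to the neck at 79 mm; 3 mm thick, inner floor at 5 mm. Ribbed blue screw cap, 53 mm across, from 80 to 104 mm: the place to grip it
- port (a point): centre of the mouth of the bottle's port, on its axis 114 mm above its underside; moves with it. The port is a round spout 26 mm across standing on the cap from 104 to 114 mm; its open bore, 17 mm across, goes 14 mm down through port and cap into the neck, 35 mm wide inside
- closed_a: bystander: amber bottle of the same size and the same blue cap, but closed: flat top at 104 mm, no port. Origin: centre of its underside. The three bottles stand at least 85 mm apart between axes
- closed_b: bystander: a second closed bottle, same as closed_a
- tray: fixed white bottle tray, 240 x 220 mm (its x, y), floor 4 mm thick, rim 18 mm high; origin: centre of its underside on the bench
- plate_top (a point): centre of the upper face of the stirrer's round aluminium plate, 86 mm across, 50 mm above the bench. The fixed white housing under it is 120 mm wide and 40 mm high and reaches 105 mm to the point's -x (front panel with two knobs, roughly towards the robot) and 60 mm to its +x. Site axes: the stirrer's
- thermometer: pen thermometer (about 60 g) hanging upright in one of the stand's three holes, its body resting on the top plate. Origin: on its axis at the underside of the grey body, 18 mm (x) by 24 mm (y), 65 mm high, a display on its -x face near the top. Under it the steel stem, 5 mm across (9 mm for the first 10 mm), runs to z = -110 mm. Grip the body across its 18 mm; the neighbours lie along its y
- stem_tip (a point): lower end of the thermometer's stem, on its axis, 110 mm below the body's underside
- stem_mark (a point): point on the thermometer's axis 85 mm above the stem's tip (25 mm below the body): about the part of the stem that stands in the port when the tip is deep in the bottle
- stand: fixed instrument stand: base 85 x 160 mm (x, y), clear top plate 70 x 150 mm, 8 mm thick, its upper face 130 mm above the bench; three 12 mm holes along its y at -48, 0 and 48 mm; post nuts 4 mm high near the plate's corners. Origin: centre of the base's underside
- glass_rod: bystander in the stand: glass stirring rod 6 mm across with a rubber collar 18 mm across and 12 mm high; reaches 50 mm above the stand's top plate. Origin: on its axis, under the collar, on the top plate
- spatula: bystander in the stand: steel spatula with a round dark wooden handle 16 mm across, 42 mm high above the top plate. Origin: on its axis under the handle, on the top plate
- beaker: bystander: empty glass beaker, 68 mm across, 85 mm high, beyond the hotplate. Origin: centre of its underside
- spanner: bystander: steel fitting spanner 140 mm long lying flat on the robot's side of the stand. Origin: middle of its underside
- vial_rack: bystander: white vial rack with small vials, 56 x 110 mm, 45 mm high, beyond the stand. Origin: centre of its underside
- hotplate: the fixed hotplate stirrer itself; origin on the bench straight under plate_top, same axes
Not all that is in view belongs to the job. There is more than one size of the thermometer; the job needs the smallest.

How it is judged:
By the outcome, as a careful person would: the job done as asked, in the order asked, and still so for the second after the job is handed in, while the arm keeps its last pose, push and grip.
It also fails if it takes over 61 s, if anything falls off the work surface, if the arm or the gripper's body presses on something with over 40 N, if the wrist force passes 120 N, or if a joint passes its speed limit or range.

## Working session

There is one attempt and no reset: what is moved stays moved. The work goes in short steps, Python scripts to look and compute and a shell command to move; the robot and the scene stay as the last step left them, time stands still between calls to the robot, and variables do not carry over. Pictures are saved under pics/ and viewed, at most 10 in all, crops included, and the job is handed in when it is done.

```bash
mkdir -p pics; ls
python3 - <<'E'
from cell import telemetry, imaging, nets
import cv2, numpy as np
print(telemetry.get_obs())
for c in ("scene","top"):
    d=imaging.read_camera(c)
    cv2.imwrite(f"pics/{c}0.png",d["img"][:,:,::-1])
    print(c,d["K"].tolist(),d["D"],np.round(d["T"],4).tolist())
    for n in ("bottle","port","thermometer","stem_tip","stand","hotplate","closed_a","glass_rod","spatula","tray"):
        print(n,[(round(r["confidence"],2),r["box"]) for r in nets.regions_of(c,n)])
E
```

```text
pics
{'time': 0.0, 'joint_positions': array([-1.29239726e+00,  1.31178358e-01,  1.48927932e+00,  4.56522892e-06,
        1.52301047e+00, -8.54108753e-02]), 'qd': array([-6.93682530e-04, -1.33021050e-03, -5.43222715e-04,  5.42817967e-04,
       -1.85806785e-03, -6.19253246e-07]), 'tau': array([-9.70478577e-04, -5.69403541e+01, -5.00549054e+01, -6.87056090e-04,
        1.49675715e-02, -2.92745847e-05]), 'tool_pos': array([ 0.21336584, -0.56018746,  0.23023415]), 'orientation': array([-3.08792274e+00, -5.67986792e-01,  2.76538043e-04]), 'wrist_force': array([ 0.63120006, -0.81422331,  0.32128765]), 'ft_torque': array([ 0.04288773, -0.06186593,  0.000626  ]), 'finger_force': 0.0, 'gripper_width': 0.08551256505444724}
scene [[441.2540550737672, 0.0, 278.78896602970065], [0.0, 441.2540550737672, 208.55822751939257], [0.0, 0.0, 1.0]] [0.02865676 0.         0.         0.         0.        ] [[0.8128, 0.3349, -0.4767, 1.0613], [0.5825, -0.4798, 0.6561, -0.7117], [-0.009, -0.811, -0.585, 0.7355], [0.0, 0.0, 0.0, 1.0]]
bottle [(0.61, [301.5, 155.6, 24.1, 38.9])]
port [(0.68, [297.2, 157.3, 23.6
[... 962 characters left out ...]
]
bottle [(0.88, [178.7, 237.6, 26.8, 22.1])]
port [(0.69, [178.4, 233.6, 28.1, 26.6])]
thermometer [(0.65, [387.9, 244.5, 38.2, 20.2]), (0.6, [411.2, 149.9, 36.5, 29.7]), (0.58, [393.9, 199.5, 17.7, 9.5])]
stem_tip [(0.94, [424.7, 150.7, 17.9, 21.0]), (0.87, [390.0, 241.8, 33.4, 20.6]), (0.53, [389.6, 198.8, 19.5, 12.0])]
stand [(0.61, [360.4, 262.9, 12.5, 51.5]), (0.56, [356.3, 194.8, 70.0, 34.5]), (0.25, [180.8, 233.4, 27.0, 29.5])]
hotplate [(0.75, [257.9, 217.8, 45.5, 60.0])]
closed_a [(0.76, [134.7, 246.2, 27.1, 19.2])]
glass_rod [(0.49, [411.8, 201.6, 10.5, 10.2])]
spatula [(0.57, [373.8, 201.5, 14.2, 8.9]), (0.36, [356.5, 196.1, 70.3, 34.2])]
tray [(0.76, [136.4, 181.4, 78.3, 93.2])]
```

Run:
```python
import cv2
for c in ("scene","top"):
    im=cv2.imread(f"pics/{c}0.png")
    im=im[100:400,110:410] if c=="scene" else im[130:330,120:460]
    cv2.imwrite(f"pics/{c}0c.png",cv2.resize(im,None,fx=2 if c=="scene" else 2.35,fy=2 if c=="scene" else 2.35,interpolation=cv2.INTER_CUBIC))
```

```text
(no output)
```

View pics/scene0c.png

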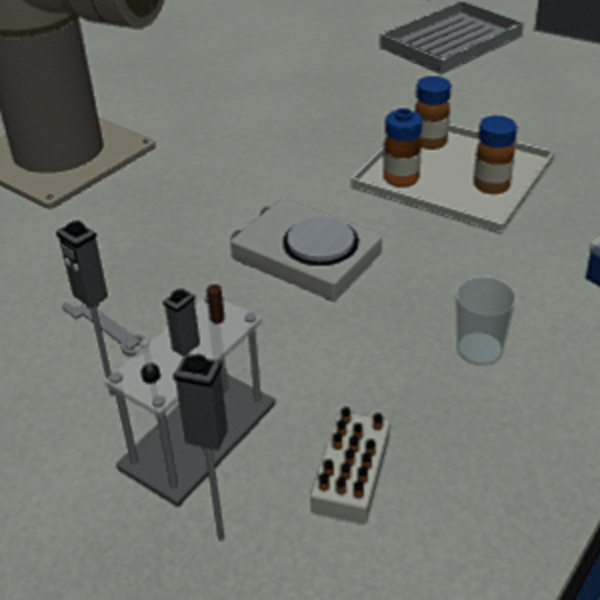

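View pics/top0c.png

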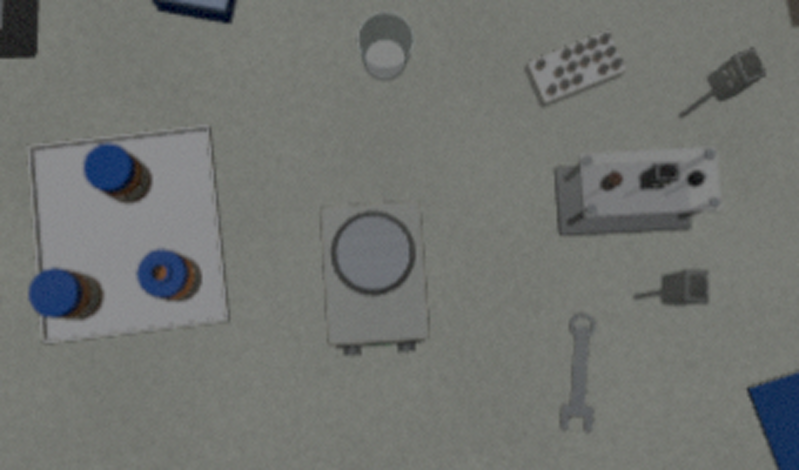

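The ported bottle is at about (188,246) in the full top view. It is the tray bottle nearest the hotplate on the robot's side. The small thermometer hangs in the stand's middle hole at about (400,205). The two larger ones stand outside the stand, at about (412,252) and (430,163), and have to be avoided. Next I fit positions using silhouettes from both cameras.

```bash
cat > h.py <<'E'
import cv2, numpy as np
from cell import telemetry, imaging, nets
from scipy.optimize import minimize, least_squares
def proj(d,P):
    T=np.linalg.inv(d["T"]); r,_=cv2.Rodrigues(T[:3,:3])
    return cv2.projectPoints(np.asarray(P,float).reshape(-1,1,3),r,T[:3,3],d["K"],np.asarray(d["D"],float))[0][:,0]
def ray(d,uv,z):
    n=cv2.undistortPoints(np.array([[uv]],float),d["K"],np.asarray(d["D"],float))[0,0]
    v=d["T"][:3,:3]@np.array([n[0],n[1],1]); o=d["T"][:3,3]
    return o+v*(z-o[2])/v[2]
def cyl(r,z0,z1,n=40):
    a=np.linspace(0,2*np.pi,n,endpoint=False)
    return np.concatenate([np.c_[r*np.cos(a),r*np.sin(a),0*a+z] for z in (z0,z1)])
def box(x,y,z0,z1): return np.array([[i*x/2,j*y/2,z] for i in(-1,1) for j in(-1,1) for z in(z0,z1)])
def place(P,x,y,yaw=0,z=0):
    c,s=np.cos(yaw),np.sin(yaw); return P@np.array([[c,s,0],[-s,c,0],[0,0,1]])+[x,y,z]
def sil(d,parts,S=4):
    m=np.zeros((420*S,560*S),np.float32)
    for P in parts:
        q=cv2.convexHull(((proj(d,P)+.5)*S-.5).astype(np.float32))
        cv2.fillConvexPoly(m,np.round(q*16).astype(np.int32),1,cv2.LINE_8,4)
    return cv2.resize(m,(560,420),interpolation=cv2.INTER_AREA)
def fit(items,parts,p0,step):
    """items: (cam,mask) ; params x,y,(yaw)"""
    def f(p,it=items): return sum(((sil(d,[place(P,p[0],p[1],p[2] if len(p)>2 else 0) for P in parts])-m)**2).sum() for d,m in it)
    sx=np.array([p0]+[np.array(p0)+np.eye(len(p0))[i]*step[i] for i in range(len(p0))])
    r=minimize(f,p0,method="Nelder-Mead",options=dict(initial_simplex=sx,xatol=1e-4,fatol=.05))
    return r.x,r.fun
def comp(mask,uv):
    n,l=cv2.connectedComponents(mask.astype(np.uint8)); k=l[int(round(uv[1])),int(round(uv[0]))]
    return (l==k).astype(np.float32) if k else np.zeros(mask.shape,np.float32)
def blue(d):
    h=cv2.cvtColor(d["img"],cv2.COLOR_RGB2HSV); return (h[...,0]>95)&(h[...,0]<130)&(h[...,1]>130)
E
python3 - <<'E'
from h import *
d={c:imaging.read_camera(c) for c in("top","scene")}
cap=[cyl(.0265,.084,.108),cyl(.013,.108,.118)]
mt=cv2.morphologyEx(comp(blue(d["top"]),(182,246)),cv2.MORPH_CLOSE,np.ones((7,7)))
ms=comp(blue(d["scene"]),(311,162))
print("cap mask",mt.sum(),ms.sum())
g=ray(d["top"],(188.5,245.7),.118)[:2]; print("guess",g)
for it in ([(d["top"],mt)],[(d["scene"],ms)],[(d["top"],mt),(d["scene"],ms)]): print("bottle",fit(it,cap,g,[.004,.004]))
# plate: bright disc
gr={c:cv2.cvtColor(d[c]["img"],cv2.COLOR_RGB2GRAY) for c in d}
for c,uv in(("top",(278.7,237.4)),("scene",(270,220))):
    print(c,gr[c][int(uv[1]),int(uv[0])-28:int(uv[0])+28].tolist())
# thermometer
g=ray(d["top"],(120+660/2.35,130+172/2.35),.18); print("th",g)
u=120+660/2.35; v=130+175/2.35
print(gr["top"][195:217,388:416]); 
print(gr["scene"][240:282,186:222:1])
E
```

```text
cap mask 299.0 238.0
guess [0.48071218 0.24467714]
bottle (array([0.48252175, 0.24754677]), np.float64(61.69921875))
bottle (array([0.48268682, 0.24848222]), np.float64(26.3671875))
bottle (array([0.48268015, 0.24828227]), np.float64(88.8671875))
top [119, 121, 117, 120, 119, 122, 120, 110, 119, 119, 101, 64, 63, 94, 110, 113, 109, 111, 112, 110, 111, 112, 112, 112, 112, 113, 111, 112, 111, 110, 111, 111, 109, 109, 112, 112, 112, 112, 111, 113, 111, 113, 111, 109, 73, 62, 75, 113, 117, 109, 96, 120, 122, 121, 120, 117]
scene [127, 128, 128, 129, 128, 129, 128, 130, 133, 82, 15, 36, 114, 128, 127, 124, 123, 123, 122, 123, 125, 124, 123, 123, 122, 122, 121, 121, 121, 122, 122, 123, 123, 124, 123, 121, 120, 120, 121, 120, 121, 122, 124, 127, 85, 23, 13, 70, 124, 135, 134, 134, 134, 135, 136, 136]
th [ 0.57170514 -0.28865739  0.18      ]
[[130 127 128 130 132 132 132 131 131 130 130 130 132 132 131 131 131 131
  132 132 130 133 133 131 133 132 133 133]
 [133 130 131 130 130 130 131 132 133 131 130 132 134 130 133 130 131 131
  132 133 132 132 133 129 132 130 133 130]
 [130 133 130 131 12
[... 1812 characters left out ...]
14 119 118 120 121 121 120 129 131 132]
 [115 120 120 120 117 118 123 118 121 120 120 120 121 120 116 113 115 118
  120 120 121 120 119 121 123 126 131 135]
 [117 122 122 120 120 118 123 119 120 121 121 120 118 122 118 118 117 119
  120 122 119 120 122 121 121 131 131 133]
 [118 118 123 122 118 118 120 122 118 120 121 118 117 120 120 118 118 119
  118 120 120 118 119 118 121 128 132 135]
 [120 122 122 122 120 119 122 120 121 120 122 119 119 122 119 122 119 118
  119 119 121 121 121 119 121 124 133 131]]
[[131 130 130 ... 132 128 127]
 [130 129 129 ... 132 132 128]
 [128 127 128 ...  92 123 131]
 ...
 [147 146 145 ...  86  76  73]
 [146 149 148 ...  60  56  65]
 [ 95 126 146 ...  49  38  60]]
```

Run:
```python
from h import *
d={c:imaging.read_camera(c) for c in("top","scene")}
gr={c:cv2.cvtColor(d[c]["img"],cv2.COLOR_RGB2GRAY) for c in d}
pt=comp(gr["top"]>90,(279,237)); ps=comp(gr["scene"]>80,(270,220)); print(pt.sum(),ps.sum())
g=ray(d["top"],(279,237),.05)[:2]
disc=[cyl(.043,.05,.05)]
for it in ([(d["top"],pt)],[(d["scene"],ps)],[(d["top"],pt),(d["scene"],ps)]): print("plate",fit(it,disc,g,[.004,.004]))
body=[box(.018,.024,.130,.195)]
M={}
for c,uv in(("top",(400,204)),("scene",(200,262))):
    m=comp(gr[c]<82,uv); R=nets.regions_of(c,"thermometer")
    R=min(R,key=lambda r:np.hypot(r["box"][0]+r["box"][2]/2-uv[0],r["box"][1]+r["box"][3]/2-uv[1]))
    print(c,m.sum(),R["pixels"].sum(),R["box"]); M[c]=(m,R["pixels"].astype(np.float32))
mt=M["top"][0]; mt=cv2.morphologyEx(mt,cv2.MORPH_CLOSE,np.ones((5,5))); ms=M["scene"][1]
best=None
for it in ([(d["top"],mt)],[(d["scene"],ms)],[(d["top"],mt),(d["scene"],ms)]):
    best,e=fit(it,body,[.5717,-.2887,.06],[.004,.004,.15]); print("th",best,e)
out=[]
for c,(u,v,n) in {"top":(372,180,60),"scene":(160,230,60)}.items():
    s=10 if n==40 else 6
    im=cv2.resize(d[c]["img"][v:v+n,u:u+n,::-1],None,fx=s,fy=s,interpolation=cv2.INTER_CUBIC)
    q=((proj(d[c],place(body[0],*best))-[u,v]+.5)*s).astype(int)
    cv2.polylines(im,[cv2.convexHull(q)],1,(0,255,0),1); out.append(im)
cv2.imwrite("pics/th.png",np.hstack(out))
```

```text
743.0 137908.0
plate (array([0.50572489, 0.01406628]), np.float64(20.55859375))
plate (array([0.50573537, 0.01457999]), np.float64(137369.8125))
plate (array([0.50582942, 0.01410154]), np.float64(137390.890625))
top 143.0 101 [390.5, 199.2, 17.6, 7.8]
scene 3637.0 477 [191.5, 246.3, 17.5, 30.3]
th [ 0.57035295 -0.29061523  0.18860283] 12.328125
th [ 0.57120742 -0.29289832  0.23950765] 17.42578125
th [ 0.57066952 -0.29224569  0.22411343] 36.6015625
```

View pics/th.png

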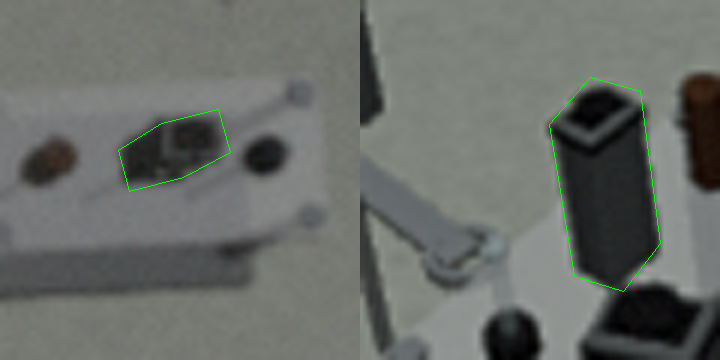

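The overlay matches the small thermometer in the middle hole, at about (0.5705, -0.291). The bottle is at (0.4827, 0.248) and the plate at (0.5057, 0.0143). I'll turn to a closing direction clear of the neighbouring bottles and move over to the bottle.

```bash
cat >> h.py <<'E'
from scipy.spatial.transform import Rotation as R_
def to(x,y,z,ang):
    """ang: wanted world angle (deg) of tool y; prints turn then shift after the turn"""
    o=telemetry.get_obs(); R=R_.from_rotvec(o["orientation"]); 
    a=np.radians(ang); yv=np.array([np.cos(a),np.sin(a),0]); zv=np.array([0,0,-1.]); 
    W=R_.from_matrix(np.c_[np.cross(yv,zv),yv,zv])
    print("t",round(o["time"],2),"pos",np.round(o["tool_pos"]*1e3,1),"turn deg",np.round((R.inv()*W).as_rotvec(degrees=True),2),
      "shift mm",np.round(W.inv().apply(np.array([x,y,z])-o["tool_pos"])*1e3,1),"shift-now",np.round(R.inv().apply(np.array([x,y,z])-o["tool_pos"])*1e3,1),
      "F",np.round(o["wrist_force"],1),"w",round(o["gripper_width"]*1e3,1),"ff",round(o["finger_force"],1))
E
python3 -c "
from h import *
to(.4827,.248,.23,-26.5)"
python3 -m creep '[[[0,0,0],[0,0,-7]],[[0,0,0],[0,0,-7]],[[0,0,0],[0,0,-7]],[[0,0,0],[0,0,-7]],[[0,0,0],[0,0,-7]],[[0,0,0],[0,0,-7]]]'
python3 -c "
from h import *
to(.4827,.248,.23,-26.5)"
```

```text
t 1.4 pos [ 213.5 -560.7  231.3] turn deg [ -0.    -0.   -42.65] shift mm [ 843.9 -120.     1.3] shift-now [ 539.3 -660.     1.3] F [-0.1 -0.3  0.2] w 85.6 ff 0.0
time: 1.9
tool_pos: [0.2135, -0.5607, 0.2313]
orientation: [-2.676, -1.646, -0.0]
wrist_force: [0.1, 0.7, 1.1]
gripper_width: 0.0858
finger_force: 0.0
t 1.9 pos [ 213.5 -560.7  231.3] turn deg [-0.   -0.   -0.31] shift mm [ 843.8 -120.     1.3] shift-now [ 843.2 -124.5    1.3] F [0.1 0.7 1.1] w 85.8 ff 0.0
```

```bash
python3 -m creep '[[[20,-3,0],[0,0,0]],[[35,-5,0],[0,0,0]],[[35,-5,0],[0,0,0]],[[35,-5,0],[0,0,0]],[[35,-5,0],[0,0,0]],[[35,-5,0],[0,0,0]],[[35,-5,0],[0,0,0]],[[35,-5,0],[0,0,0]],[[35,-5,0],[0,0,0]],[[35,-5,0],[0,0,0]],[[35,-5,0],[0,0,0]],[[35,-5,0],[0,0,0]],[[35,-5,0],[0,0,0]],[[35,-5,0],[0,0,0]],[[35,-5,0],[0,0,0]],[[35,-5,0],[0,0,0]],[[35,-5,0],[0,0,0]],[[35,-5,0],[0,0,0]],[[35,-5,0],[0,0,0]],[[35,-5,0],[0,0,0]]]' >/dev/null
python3 -m creep '[[[35,-5,0],[0,0,0]],[[35,-5,0],[0,0,0]],[[35,-5,0],[0,0,0]],[[35,-6,0],[0,0,0]],[[18,-4,0],[0,0,0]],[[0,0,0],[0,0,0]],[[0,0,0],[0,0,0]]]'
python3 - <<'E'
from h import *
to(.4827,.248,.15,-26.5)
E
```

```text
time: 4.15
tool_pos: [0.4886, 0.2463, 0.2309]
orientation: [2.679, 1.641, -0.001]
wrist_force: [0.5, -0.2, 0.2]
gripper_width: 0.0856
finger_force: 0.0
t 4.15 pos [488.6 246.3 230.9] turn deg [-0.02  0.04 -0.54] shift mm [-1.1 -6.1 80.9] shift-now [-1.1 -6.  80.9] F [ 0.5 -0.2  0.2] w 85.6 ff 0.0
```

```bash
python3 -m creep '[[[-1,-6,15],[0,0,0]],[[0,0,30],[0,0,0]],[[0,0,30],[0,0,0]],[[0,0,30],[0,0,0]],[[0,0,25],[0,0,0]],[[0,0,15],[0,0,0]],[[0,0,10],[0,0,0]],[[0,0,0],[0,0,0]],[[0,0,0],[0,0,0]]]'
python3 - <<'E'
from h import *
to(.4827,.248,.075,-26.5)
d=imaging.read_camera("scene"); im=cv2.resize(d["img"][100:220,250:410,::-1],None,fx=4,fy=4,interpolation=cv2.INTER_CUBIC); cv2.imwrite("pics/g1.png",im)
E
```

```text
time: 4.9
tool_pos: [0.4832, 0.2467, 0.0767]
orientation: [2.681, 1.637, -0.0]
wrist_force: [-0.3, 0.3, -0.0]
gripper_width: 0.0852
finger_force: 0.0
t 4.9 pos [483.2 246.7  76.7] turn deg [ 0.    0.01 -0.7 ] shift mm [ 1.  -1.   1.7] shift-now [ 1.  -1.   1.7] F [-0.3  0.3 -0. ] w 85.2 ff 0.0
```

View pics/g1.png

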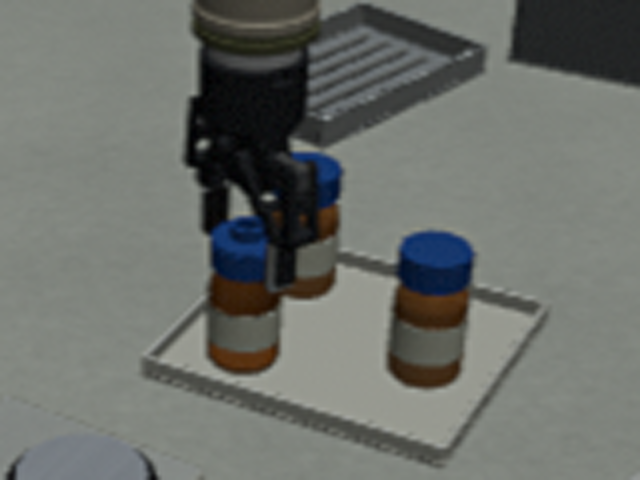

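The open fingers straddle the ported cap at about (245,250), and the neighbouring bottles are clear. I'll close now.

```bash
python3 -m creep '[[[1,-1,2],[0,0,0]],[[0,0,0],[0,0,0]],[[0,0,0],[0,0,0]],[[0,0,0],[0,0,0]],[[0,0,0],[0,0,0]],[[0,0,0],[0,0,0]],[[0,0,0],[0,0,0]],[[0,0,0],[0,0,0]],[[0,0,0],[0,0,0]]]' 45 40
python3 -m creep '[[[0,0,0],[0,0,0]],[[0,0,0],[0,0,0]],[[0,0,0],[0,0,0]],[[0,0,0],[0,0,0]]]'
python3 - <<'E'
from h import *
to(.5057,.0143,.18,-26.5)
E
```

```text
time: 5.7
tool_pos: [0.4833, 0.2492, 0.0755]
orientation: [2.681, 1.638, 0.003]
wrist_force: [-1.9, 0.8, 7.0]
gripper_width: 0.0509
finger_force: 42.4
time: 6.03
tool_pos: [0.4833, 0.2492, 0.0755]
orientation: [2.681, 1.638, 0.003]
wrist_force: [-1.4, 0.1, 5.2]
gripper_width: 0.0507
finger_force: 42.4
t 6.03 pos [483.3 249.2  75.5] turn deg [ 0.06 -0.08 -0.64] shift mm [-200.2  124.9 -104.5] shift-now [-198.6  127.2 -104.7] F [-1.4  0.1  5.2] w 50.7 ff 42.4
```

```bash
python3 -m creep '[[[0,0,-5],[0,0,0]],[[0,0,-15],[0,0,0]],[[0,0,-25],[0,0,0]],[[0,0,-25],[0,0,0]],[[0,0,-20],[0,0,0]],[[-8,5,-10],[0,0,0]],[[-20,13,0],[0,0,0]],[[-25,16,0],[0,0,0]],[[-25,16,0],[0,0,0]],[[-25,16,0],[0,0,0]],[[-25,16,0],[0,0,0]],[[-25,16,0],[0,0,0]],[[-22,14,0],[0,0,0]],[[-15,10,0],[0,0,0]],[[-8,5,0],[0,0,0]],[[0,0,0],[0,0,0]],[[0,0,0],[0,0,0]],[[0,0,0],[0,0,0]]]'
cat > b.py <<'E'
from h import *
import sys
# bottle from cap + plate, both cams; arg: underside z guess
z=float(sys.argv[1])
to(.5057,.0143,.1215,-26.5)
d={c:imaging.read_camera(c) for c in("top","scene")}
gr={c:cv2.cvtColor(d[c]["img"],cv2.COLOR_RGB2GRAY) for c in d}
for c in d:
    b=blue(d[c]); uv=proj(d[c],[[.5057,.0143,z+.09]])[0]
    n,l,st,ce=cv2.connectedComponentsWithStats(b.astype(np.uint8)); 
    k=[(i,st[i].tolist()) for i in range(1,n) if st[i][4]>30 and np.hypot(*(ce[i]-uv))<45]; print(c,uv,k)
im=[cv2.resize(d["scene"]["img"][130:280,200:350,::-1],None,fx=2.66,fy=2.66,interpolation=cv2.INTER_CUBIC),cv2.resize(d["top"]["img"][170:320,205:355,::-1],None,fx=2.66,fy=2.66,interpolation=cv2.INTER_CUBIC)]
cv2.imwrite("pics/%s.png"%sys.argv[2],np.hstack(im))
E
python3 b.py .11 b1
```

```text
time: 7.53
tool_pos: [0.5049, 0.0154, 0.174]
orientation: [-2.68, -1.638, 0.0]
wrist_force: [0.3, 0.6, -2.2]
gripper_width: 0.0511
finger_force: 42.3
t 7.53 pos [504.9  15.4 174. ] turn deg [-0.05 -0.01 -0.63] shift mm [-0.6  1.2 52.5] shift-now [-0.6  1.2 52.5] F [ 0.3  0.6 -2.2] w 51.1 ff 42.3
top [278.09221745 231.08275811] []
scene [268.80888688 166.66794381] [(73, [258, 158, 13, 21, 209])]
```

View pics/b1.png

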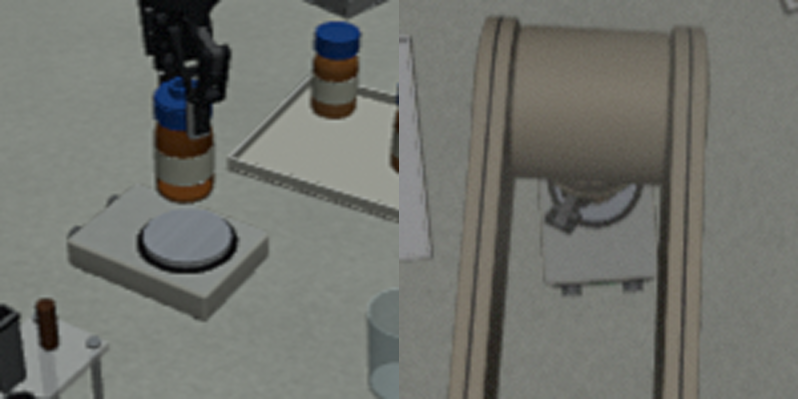

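The bottle hangs upright above the plate: cap at about (180,105) and plate at about (187,238) in the left panel. I'll lower it, slowing down near contact.

```bash
python3 -m creep '[[[0.6,1.2,5],[0,0,0]],[[0,0,10],[0,0,0]],[[0,0,12],[0,0,0]],[[0,0,10],[0,0,0]],[[0,0,6],[0,0,0]],[[0,0,3],[0,0,0]],[[0,0,1],[0,0,0]],[[0,0,0],[0,0,0]],[[0,0,0],[0,0,0]]]'
python3 -m creep '[[[0,0,1],[0,0,0]],[[0,0,1],[0,0,0]],[[0,0,0],[0,0,0]],[[0,0,0],[0,0,0]]]'
python3 -m creep '[[[0,0,0.7],[0,0,0]],[[0,0,0.3],[0,0,0]],[[0,0,0],[0,0,0]],[[0,0,0],[0,0,0]]]'
```

```text
time: 8.38
tool_pos: [0.5069, 0.0145, 0.1277]
orientation: [2.681, 1.637, 0.001]
wrist_force: [-0.5, 0.5, -1.9]
gripper_width: 0.0511
finger_force: 42.3
time: 8.72
tool_pos: [0.5067, 0.0145, 0.1255]
orientation: [2.681, 1.638, 0.0]
wrist_force: [1.2, 0.1, -1.8]
gripper_width: 0.0511
finger_force: 42.3
time: 9.05
tool_pos: [0.5065, 0.0145, 0.1243]
orientation: [-2.681, -1.638, 0.0]
wrist_force: [1.3, 0.5, -2.2]
gripper_width: 0.0512
finger_force: 42.3
```

```bash
python3 -m creep '[[[0,0,0.5],[0,0,0]],[[0,0,0.5],[0,0,0]],[[0,0,0],[0,0,0]],[[0,0,0],[0,0,0]]]' | egrep 'pos|wrist'
python3 -m creep '[[[0,0,0.5],[0,0,0]],[[0,0,0.5],[0,0,0]],[[0,0,0],[0,0,0]],[[0,0,0],[0,0,0]]]'| egrep 'pos|wrist'
python3 -m creep '[[[0,0,0.3],[0,0,0]],[[0,0,0.3],[0,0,0]],[[0,0,0],[0,0,0]],[[0,0,0],[0,0,0]]]'| egrep 'pos|wrist'
```

```text
tool_pos: [0.5065, 0.0145, 0.1232]
wrist_force: [1.1, -0.5, -2.2]
tool_pos: [0.5065, 0.0145, 0.1222]
wrist_force: [-0.2, 0.4, -1.5]
tool_pos: [0.5066, 0.0145, 0.1217]
wrist_force: [-0.5, -0.1, -1.6]
```

```bash
for i in 1 ; do python3 -m creep '[[[0,0,0.3],[0,0,0]],[[0,0,0.3],[0,0,0]],[[0,0,0],[0,0,0]],[[0,0,0],[0,0,0]]]' | egrep 'pos|wrist'
done
python3 -m creep '[[[0,0,0.3],[0,0,0]],[[0,0,0.2],[0,0,0]],[[0,0,0],[0,0,0]],[[0,0,0],[0,0,0]]]'| egrep 'pos|wrist'
python3 -m creep '[[[0,0,0.3],[0,0,0]],[[0,0,0.2],[0,0,0]],[[0,0,0],[0,0,0]],[[0,0,0],[0,0,0]]]'| egrep 'pos|wrist'
```

```text
tool_pos: [0.5067, 0.0146, 0.1215]
wrist_force: [-2.7, 1.0, 3.5]
tool_pos: [0.5067, 0.0146, 0.1215]
wrist_force: [-5.2, 1.1, 8.1]
tool_pos: [0.5068, 0.0146, 0.1215]
wrist_force: [-7.6, 0.9, 12.2]
```

Contact came at z=0.1215, as predicted. I'll ease the push, release, and withdraw.

```bash
python3 -m creep '[[[0,0,-0.5],[0,0,0]],[[0,0,-0.5],[0,0,0]],[[0,0,0],[0,0,0]]]' - 20
python3 -m creep '[[[0,0,0],[0,0,0]],[[0,0,0],[0,0,0]],[[0,0,0],[0,0,0]],[[0,0,0],[0,0,0]],[[0,0,0],[0,0,0]],[[0,0,0],[0,0,0]],[[0,0,0],[0,0,0]]]' 85
python3 -m creep '[[[0,0,-5],[0,0,0]],[[0,0,-15],[0,0,0]],[[0,0,-30],[0,0,0]],[[0,0,-35],[0,0,0]],[[0,0,-35],[0,0,0]],[[0,0,-20],[0,0,0]],[[0,0,-5],[0,0,0]]]'
python3 - <<'E'
from h import *
to(.5705,-.291,.27,8)
E
```

```text
time: 11.3
tool_pos: [0.5068, 0.0146, 0.1215]
orientation: [2.681, 1.638, 0.001]
wrist_force: [-2.6, 1.0, 5.6]
gripper_width: 0.0508
finger_force: 43.2
time: 11.88
tool_pos: [0.5066, 0.0145, 0.121]
orientation: [-2.681, -1.638, 0.0]
wrist_force: [-0.2, -0.1, 0.3]
gripper_width: 0.0849
finger_force: 0.0
time: 12.47
tool_pos: [0.5087, 0.0144, 0.272]
orientation: [2.677, 1.635, 0.01]
wrist_force: [0.6, 0.6, -0.2]
gripper_width: 0.085
finger_force: 0.0
t 12.47 pos [508.7  14.4 272. ] turn deg [  0.47  -0.05 -35.15] shift mm [-311.    18.7    2. ] shift-now [-243.5  194.3    2.7] F [ 0.6  0.6 -0.2] w 85.0 ff 0.0
```

Run:
```python
from h import *
d={c:imaging.read_camera(c) for c in("top","scene")}
def tri(a,b):
    P=[]
    for c,uv in(("top",a),("scene",b)):
        P.append(np.stack([ray(d[c],uv,0),ray(d[c],uv,.4)]))
    o1,v1=P[0][0],P[0][1]-P[0][0];o2,v2=P[1][0],P[1][1]-P[1][0]
    s=np.linalg.lstsq(np.c_[v1,-v2],o2-o1,rcond=None)[0]; p=o1+s[0]*v1;q=o2+s[1]*v2
    return np.round((p+q)/2,3),round(np.linalg.norm(p-q),4)
print("A",tri((416.6,252.6),(149,217.5)),tri((391,256),(164,282)))
print("B",tri((438,156),(210,282)),tri((410,179),(220.5,369)))
gr={c:cv2.cvtColor(d[c]["img"],cv2.COLOR_RGB2GRAY) for c in d}
# thermometer, dark masks limited to neighbourhoods
mt=cv2.morphologyEx(comp(gr["top"]<78,(400,204)),cv2.MORPH_CLOSE,np.ones((5,5)))
R=min(nets.regions_of("scene","thermometer"),key=lambda r:abs(r["box"][0]-192)+abs(r["box"][1]-245)); print(R["box"])
ms=cv2.morphologyEx(((gr["scene"]<95)&cv2.dilate(R["pixels"].astype(np.uint8),np.ones((3,3))).astype(bool)).astype(np.float32),cv2.MORPH_CLOSE,np.ones((5,5)))
print(mt.sum(),ms.sum())
for it in ([(d["top"],mt)],[(d["scene"],ms)],[(d["top"],mt),(d["scene"],ms)]):
    b,e=fit(it,[box(.018,.024,.130,.195)],[.5705,-.291,.1],[.003,.003,.15]); print("th",b,e)
# bottle on plate in scene
ms=comp(blue(d["scene"]),proj(d["scene"],[[.5057,.0143,.14]])[0]); print(ms.sum())
print("bottle",fit([(d["scene"],ms)],[cyl(.0265,.13,.154),cyl(.013,.154,.164)],[.5057,.0143],[.003,.003]))
im=[cv2.resize(d["scene"]["img"][235:295,180:240,::-1],None,fx=6.6,fy=6.6,interpolation=cv2.INTER_CUBIC),cv2.resize(d["scene"]["img"][140:260,220:340,::-1],None,fx=3.3,fy=3.3,interpolation=cv2.INTER_CUBIC)]
cv2.imwrite("pics/c1.png",np.hstack(im))
```

```text
A (array([ 0.45 , -0.304,  0.221]), np.float64(0.0053)) (array([ 0.448, -0.297,  0.038]), np.float64(0.0031))
B (array([ 0.675, -0.368,  0.228]), np.float64(0.001)) (array([ 0.673, -0.372,  0.   ]), np.float64(0.0012))
[190.0, 245.5, 19.3, 30.0]
131.0 459.0
th [ 0.57118643 -0.29130251  0.18809976] 23.546875
th [ 0.57199892 -0.29269961  0.26981279] 24.87109375
th [ 0.5718185  -0.2924707   0.23385131] 50.63671875
335.0
bottle (array([0.50647207, 0.01270022]), np.float64(37.5625))
```

View pics/c1.png

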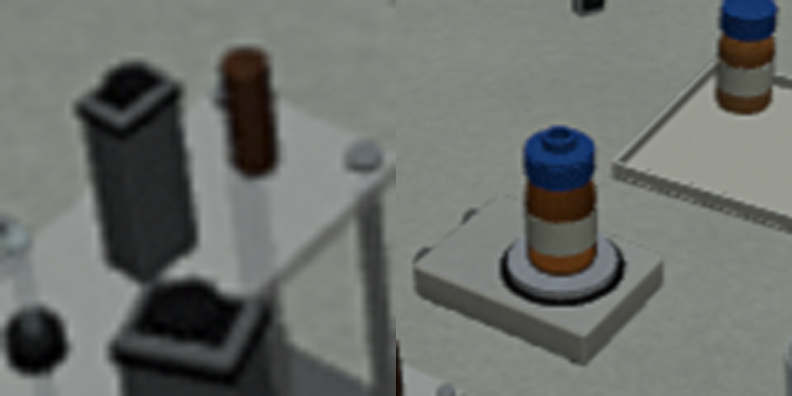

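The bottle stands upright in the middle of the plate. I'll get the thermometer's yaw from its top-face corners, which are at about (192.1,250.9), (198.5,255.2), (207.6,248.9) and (200.5,244.4) in the scene picture.

```bash
python3 - <<'E'
from h import *
d=imaging.read_camera("scene")
c=np.array([ray(d,uv,.195)[:2] for uv in((192.1,250.9),(198.5,255.2),(207.6,248.9),(200.5,244.4))])
print(c.mean(0)); e=np.roll(c,-1,0)-c
print(np.linalg.norm(e,axis=1),np.degrees(np.arctan2(e[:,1],e[:,0])))
E
python3 -m creep '[[[0,0,0],[0,0,-7]],[[0,0,0],[0,0,-7]],[[-15,1,0],[0,0,-7]],[[-25,1,0],[0,0,-7]],[[-30,2,0],[0,0,-7]],[[-30,2,0],[0,0,-2]],[[-30,2,0],[0,0,0]],[[-30,2,0],[0,0,0]],[[-30,2,0],[0,0,0]],[[-30,2,0],[0,0,0]],[[-25,0,0],[0,0,0]],[[-15,0,0],[0,0,0]],[[-5,0,0],[0,0,0]],[[0,0,0],[0,0,0]]]'
python3 -c "
from h import *
to(.571,-.2915,.27,10)"
```

```text
[ 0.57667184 -0.29591867]
[0.01815983 0.0224813  0.01993841 0.02239809] [ -5.80093592  85.94181876 174.79808561 -89.49228524]
time: 13.83
tool_pos: [0.5465, -0.2462, 0.2644]
orientation: [-2.023, -2.4, 0.001]
wrist_force: [0.0, 0.6, 0.2]
gripper_width: 0.0849
finger_force: 0.0
t 13.83 pos [ 546.5 -246.2  264.4] turn deg [-0.12 -0.11 -0.24] shift mm [-48.9  16.3  -5.6] shift-now [-48.8  16.5  -5.7] F [0.  0.6 0.2] w 84.9 ff 0.0
```

```bash
python3 -m creep '[[[-10,4,0],[0,0,3.5]],[[-20,5,0],[0,0,0]],[[-14,4,0],[0,0,0]],[[-4,1,0],[0,0,0]],[[0,0,0],[0,0,0]],[[0,0,0],[0,0,0]],[[0,0,0],[0,0,0]]]'
python3 -c "
from h import *
to(.571,-.2915,.148,6)"
```

```text
time: 14.42
tool_pos: [0.5668, -0.2903, 0.2661]
orientation: [-2.094, -2.342, -0.0]
wrist_force: [-0.5, 0.5, 0.4]
gripper_width: 0.085
finger_force: 0.0
t 14.42 pos [ 566.8 -290.3  266.1] turn deg [-0.   -0.03  0.41] shift mm [ -1.6   4.1 118.1] shift-now [ -1.7   4.1 118.1] F [-0.5  0.5  0.4] w 85.0 ff 0.0
```

```bash
python3 -m creep '[[[-1.6,4,10],[0,0,0]],[[0,0,20],[0,0,0]],[[0,0,25],[0,0,0]],[[0,0,25],[0,0,0]],[[0,0,20],[0,0,0]],[[0,0,12],[0,0,0]],[[0,0,6],[0,0,0]],[[0,0,0],[0,0,0]],[[0,0,0],[0,0,0]]]'
python3 - <<'E'
from h import *
to(.571,-.2915,.148,6)
d={c:imaging.read_camera(c) for c in("top","scene")}
im=[cv2.resize(d["scene"]["img"][210:310,150:250,::-1],None,fx=4,fy=4,interpolation=cv2.INTER_CUBIC),cv2.resize(d["top"]["img"][150:250,350:450,::-1],None,fx=4,fy=4,interpolation=cv2.INTER_CUBIC)]
cv2.imwrite("pics/g2.png",np.hstack(im))
E
```

```text
time: 15.17
tool_pos: [0.5714, -0.2929, 0.1489]
orientation: [2.094, 2.34, 0.0]
wrist_force: [0.4, -0.2, 0.4]
gripper_width: 0.085
finger_force: 0.0
t 15.17 pos [ 571.4 -292.9  148.9] turn deg [0.04 0.03 0.35] shift mm [ 1.5 -0.3  0.9] shift-now [ 1.5 -0.3  0.9] F [ 0.4 -0.2  0.4] w 85.0 ff 0.0
```

View pics/g2.png

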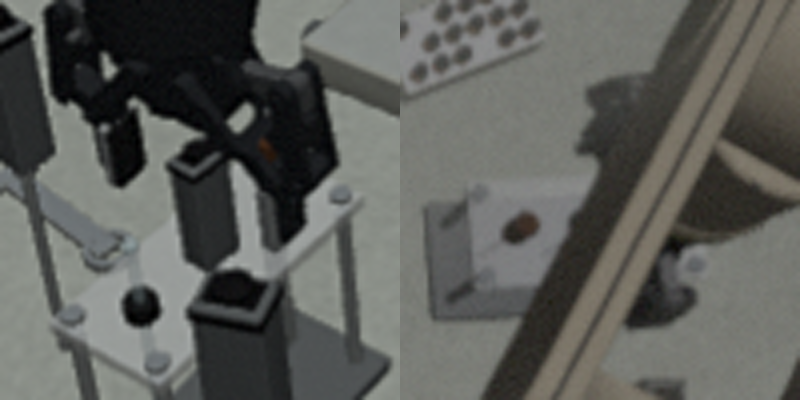

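The thermometer body, at about (205,205), stands between the open fingers. I'll close gently at 20 N and watch the side force.

```bash
python3 -m creep '[[[1.5,0,1],[0,0,0]],[[0,0,0],[0,0,0]],[[0,0,0],[0,0,0]],[[0,0,0],[0,0,0]],[[0,0,0],[0,0,0]],[[0,0,0],[0,0,0]],[[0,0,0],[0,0,0]],[[0,0,0],[0,0,0]],[[0,0,0],[0,0,0]],[[0,0,0],[0,0,0]],[[0,0,0],[0,0,0]],[[0,0,0],[0,0,0]]]' 10 20
python3 -c "
from h import *
to(.571,-.2915,.148,6)"
```

```text
time: 16.27
tool_pos: [0.5709, -0.2914, 0.1473]
orientation: [2.095, 2.341, 0.0]
wrist_force: [0.5, -0.7, 2.0]
gripper_width: 0.0178
finger_force: 25.3
t 16.27 pos [ 570.9 -291.4  147.3] turn deg [0.01 0.01 0.35] shift mm [-0.1  0.1 -0.7] shift-now [-0.1  0.1 -0.7] F [ 0.5 -0.7  2. ] w 17.8 ff 25.3
```

```bash
python3 -m creep '[[[0,0,0],[0,0,0]],[[0,0,0],[0,0,0]],[[0,0,-2],[0,0,0]],[[0,0,-4],[0,0,0]],[[0,0,-8],[0,0,0]],[[0,0,-10],[0,0,0]],[[0,0,-10],[0,0,0]],[[0,0,-10],[0,0,0]],[[0,0,-12],[0,0,0]],[[0,0,-15],[0,0,0]],[[0,0,-15],[0,0,0]],[[0,0,-15],[0,0,0]],[[0,0,-15],[0,0,0]],[[0,0,-15],[0,0,0]],[[0,0,-15],[0,0,0]],[[0,0,-12],[0,0,0]],[[0,0,-8],[0,0,0]],[[0,0,-4],[0,0,0]],[[0,0,0],[0,0,0]],[[0,0,0],[0,0,0]]]' - 50
python3 -c "
from h import *
to(.5065,.0137,.33,6)"
```

```text
time: 17.93
tool_pos: [0.5707, -0.2913, 0.3166]
orientation: [-2.095, -2.34, 0.0]
wrist_force: [-0.4, -0.3, -0.8]
gripper_width: 0.0178
finger_force: 50.3
t 17.93 pos [ 570.7 -291.3  316.6] turn deg [-0.03 -0.02  0.34] shift mm [310.1 -32.  -13.4] shift-now [310.3 -30.1 -13.3] F [-0.4 -0.3 -0.8] w 17.8 ff 50.3
```

```bash
python3 -m creep '[[[5,-0.5,-4],[0,0,0]],[[12,-1,-4],[0,0,0]],[[20,-2,-4],[0,0,0]],[[25,-2.5,-2],[0,0,0]],[[25,-2.5,0],[0,0,0]],[[25,-2.5,0],[0,0,0]],[[25,-2.5,0],[0,0,0]],[[25,-2.5,0],[0,0,0]],[[25,-2.5,0],[0,0,0]],[[25,-2.5,0],[0,0,0]],[[25,-2.5,0],[0,0,0]],[[25,-2.5,0],[0,0,0]],[[20,-2,0],[0,0,0]],[[15,-1.5,0],[0,0,0]],[[8,-1,0],[0,0,0]],[[4,0,0],[0,0,0]],[[1,0,0],[0,0,0]],[[0,0,0],[0,0,0]],[[0,0,0],[0,0,0]],[[0,0,0],[0,0,0]]]'
python3 - <<'E'
from h import *
to(.5065,.0137,.33,6)
d={c:imaging.read_camera(c) for c in("top","scene")}
for c in d:
    for n in("stem_tip","port"): print(c,n,[(round(r["confidence"],2),r["box"]) for r in nets.regions_of(c,n)])
im=[cv2.resize(d["scene"]["img"][80:230,205:355,::-1],None,fx=4,fy=4,interpolation=cv2.INTER_CUBIC)]
cv2.imwrite("pics/t1.png",np.hstack(im))
cv2.imwrite("pics/t1top.png",d["top"]["img"][:,:,::-1]); np.save("t1.npy",d["scene"]["img"])
E
```

```text
time: 19.6
tool_pos: [0.5064, 0.0126, 0.3309]
orientation: [-2.096, -2.34, 0.0]
wrist_force: [0.5, -0.7, -1.4]
gripper_width: 0.0173
finger_force: 50.3
t 19.6 pos [506.4  12.6 330.9] turn deg [-0.02  0.01  0.28] shift mm [1.1 0.3 0.9] shift-now [1.1 0.3 0.9] F [ 0.5 -0.7 -1.4] w 17.3 ff 50.3
top stem_tip [(0.55, [409.9, 150.0, 35.2, 32.1])]
top port [(0.5, [267.6, 233.5, 7.6, 13.3])]
scene stem_tip [(0.88, [138.6, 211.8, 25.7, 73.8]), (0.77, [258.6, 93.5, 13.1, 71.8]), (0.71, [194.5, 276.4, 32.0, 94.7])]
scene port [(0.71, [257.5, 181.5, 22.6, 42.3]), (0.67, [226.4, 198.8, 76.3, 50.3])]
```

View pics/t1.png

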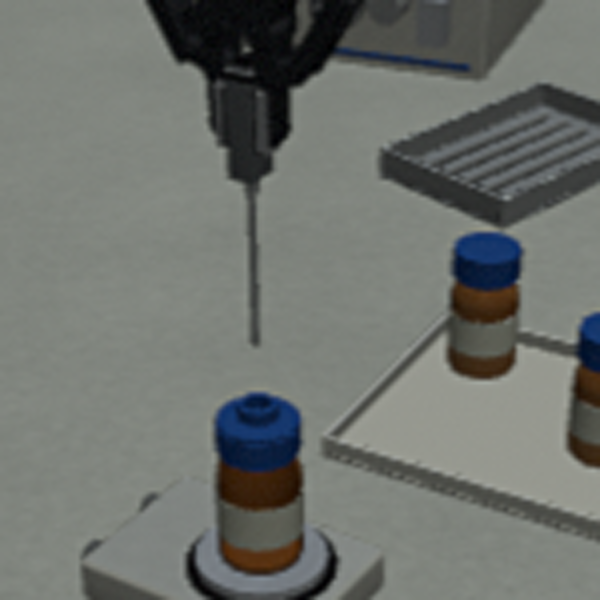

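The stem, at about u=268 in the full image, hangs nearly over the port. I'll measure the lateral offset and tilt from this picture.

```bash
cat > s.py <<'E'
from h import *
def stem(d,axis_xy,z0,z1):
    """sub-pixel stem columns between heights z0..z1 minus predicted for a vertical axis at axis_xy; in mm to image right"""
    g=cv2.cvtColor(d["img"],cv2.COLOR_RGB2GRAY).astype(float); out=[]
    for z in np.linspace(z0,z1,12):
        p,q=proj(d,[[*axis_xy,z],[*(np.array(axis_xy)+.01*d["T"][:2,0]),z]])
        v=int(round(p[1])); u0=int(round(p[0])); w=g[v,u0-7:u0+8]; k=np.clip(np.median(w)-8-w,0,None)
        if k.sum()>15: out.append((z,((k*np.arange(u0-7,u0+8)).sum()/k.sum()-p[0])/(q[0]-p[0])*10))
    return np.array(out)
E
python3 - <<'E'
from s import *
o=telemetry.get_obs(); t=o["tool_pos"]; d=imaging.read_camera("scene")
s=stem(d,t[:2],t[2]-.12,t[2]-.035); print(np.round(s,3)[:, :].tolist()); a=np.polyfit(s[:,0],s[:,1],1); print("tilt mm/m",a, "mean mm",s[:,1].mean())
m=comp(blue(d),proj(d,[[.5065,.0137,.14]])[0]); print(m.sum())
b,e=fit([(d,m)],[cyl(.0265,.13,.154),cyl(.013,.154,.164)],[.5057,.0143],[.003,.003]); r=d["T"][:2,0]; r=r/np.linalg.norm(r)
print("bottle",b,e,"r",r,"bottle.r - tcp.r mm",(b-t[:2])@r*1e3, "tcp",t)
g=cv2.cvtColor(d["img"],cv2.COLOR_RGB2GRAY); p=proj(d,[[*t[:2],t[2]-.1273]])[0]; print("pred tip",p); print(g[158:174,262:276].tolist())
E
```

```text
[[0.211, -0.345], [0.219, -0.685], [0.227, -0.697], [0.234, -0.509], [0.242, -0.559], [0.25, -0.305], [0.257, -0.501], [0.265, -0.402], [0.273, -0.136], [0.281, -0.447], [0.288, -0.812], [0.296, -0.575]]
tilt mm/m [ 0.09794858 -0.52260286] mean mm -0.4977678791731708
336.0
bottle [0.50765296 0.01106077] 37.49609375 r [0.81278674 0.58256133] bottle.r - tcp.r mm -0.0843738654682533 tcp [0.50630094 0.01309193 0.33105121]
pred tip [268.67306314 165.58751191]
[[129, 129, 130, 132, 133, 105, 69, 77, 122, 132, 131, 130, 129, 131], [132, 130, 130, 130, 133, 103, 68, 75, 120, 130, 128, 128, 128, 128], [133, 131, 131, 130, 131, 101, 68, 74, 120, 130, 128, 128, 129, 130], [132, 129, 129, 130, 130, 102, 66, 73, 119, 129, 129, 128, 128, 127], [128, 129, 130, 131, 132, 115, 77, 76, 120, 131, 130, 128, 128, 128], [128, 131, 132, 133, 132, 116, 78, 74, 120, 131, 129, 129, 129, 129], [130, 130, 130, 130, 129, 111, 74, 74, 119, 130, 130, 130, 130, 128], [130, 130, 129, 128, 127, 113, 75, 72, 116, 128, 130, 131, 131, 129], [130, 129, 130, 129, 129, 127, 95, 83, 116, 127, 127, 128, 128, 128], [131, 129, 129, 126, 126, 129, 128, 127, 130, 129, 128, 130, 130, 128], [129, 130, 130, 129, 130, 130, 129, 131, 131, 129, 128, 129, 130, 128], [129, 129, 129, 131, 131, 130, 128, 128, 129, 129, 128, 129, 129, 128], [129, 129, 130, 129, 129, 130, 128, 128, 127, 128, 128, 129, 130, 128], [128, 128, 129, 130, 130, 130, 129, 130, 130, 129, 126, 129, 130, 130], [131, 132, 132, 131, 131, 131, 131, 130, 130, 130, 129, 129, 130, 133], [133, 134, 133, 131, 131, 132, 131, 131, 130, 130, 129, 129, 129, 129]]
```

Stem and bottle agree laterally to about 0.4 mm, and the stem is not tilted. I'll lower the tip to just above the port and check there.

```bash
python3 -m creep '[[[0.8,0,5],[0,0,0]],[[0,0,10],[0,0,0]],[[0,0,10],[0,0,0]],[[0,0,6],[0,0,0]],[[0,0,3],[0,0,0]],[[0,0,1],[0,0,0]],[[0,0,0],[0,0,0]],[[0,0,0],[0,0,0]],[[0,0,0],[0,0,0]],[[0,0,0],[0,0,0]]]'
python3 - <<'E'
from s import *
o=telemetry.get_obs(); t=o["tool_pos"]; d=imaging.read_camera("scene"); to(.5063,.0137,.2063,6)
s=stem(d,t[:2],t[2]-.12,t[2]-.035); print(np.round(s[:,1],2),s[:,1].mean())
p=proj(d,[[*t[:2],t[2]-.1273],[*t[:2],.164]]); print("pred tip",p)
u,v=245,155
im=cv2.resize(d["img"][v:v+50,u:u+50,::-1],None,fx=12,fy=12,interpolation=cv2.INTER_CUBIC)
for r,c in((.013,(0,255,0)),(.0085,(0,255,255))):
    cv2.polylines(im,[np.round((proj(d,place(cyl(r,.164,.164)[:40],*t[:2]))-[u,v]+.5)*12).astype(int)],1,c,1)
cv2.imwrite("pics/t2.png",im)
E
```

```text
time: 20.78
tool_pos: [0.5064, 0.0141, 0.2966]
orientation: [2.095, 2.34, 0.001]
wrist_force: [0.3, 0.7, -0.8]
gripper_width: 0.0176
finger_force: 50.3
t 20.83 pos [506.4  14.1 296.6] turn deg [0.04 0.01 0.34] shift mm [-0.4 -0.1 90.3] shift-now [-0.4 -0.2 90.3] F [-0.2  0.2 -0.3] w 17.3 ff 50.3
[-0.28 -0.53 -0.32 -0.22 -0.05 -0.4  -0.71 -0.55 -0.4  -0.39 -0.56 -0.44] -0.40431732654176306
pred tip [[269.28946864 177.72330297]
 [269.33703879 179.59292395]]
```

View pics/t2.png

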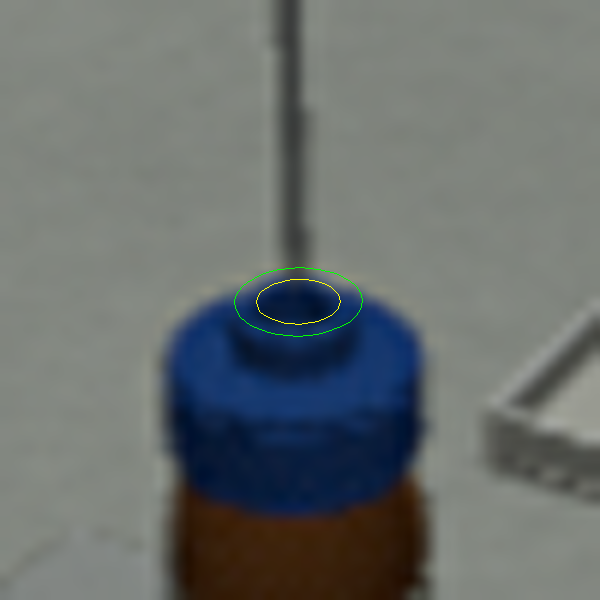

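The stem, at about x=294 in the crop, lines up with the spout centre (about 295), and the spout rim matches the predicted ring. I'll go in.

```bash
python3 -m creep '[[[0,0,3],[0,0,0]],[[0,0,5],[0,0,0]],[[0,0,5],[0,0,0]],[[0,0,5],[0,0,0]],[[0,0,2],[0,0,0]],[[0,0,0],[0,0,0]],[[0,0,0],[0,0,0]]]' | egrep 'pos|wrist'
python3 -m creep '[[[0,0,5],[0,0,0]],[[0,0,5],[0,0,0]],[[0,0,5],[0,0,0]],[[0,0,5],[0,0,0]],[[0,0,5],[0,0,0]],[[0,0,5],[0,0,0]],[[0,0,0],[0,0,0]],[[0,0,0],[0,0,0]]]' | egrep 'pos|wrist'
python3 -m creep '[[[0,0,6],[0,0,0]],[[0,0,7],[0,0,0]],[[0,0,7],[0,0,0]],[[0,0,7],[0,0,0]],[[0,0,6],[0,0,0]],[[0,0,4],[0,0,0]],[[0,0,2],[0,0,0]],[[0,0,1],[0,0,0]],[[0,0,0],[0,0,0]],[[0,0,0],[0,0,0]],[[0,0,0],[0,0,0]],[[0,0,0],[0,0,0]]]'
python3 - <<'E'
from s import *
o=telemetry.get_obs(); t=o["tool_pos"]; d={c:imaging.read_camera(c) for c in("scene","top")}; to(.5063,.0137,.2063,6)
D=d["scene"]; u,v=235,125; s=6
im=cv2.resize(D["img"][v:v+100,u:u+66,::-1],None,fx=s,fy=s,interpolation=cv2.INTER_CUBIC)
e=d["top"]["img"][130:330,180:400,::-1]
cv2.imwrite("pics/t3.png",np.hstack([im,cv2.copyMakeBorder(cv2.resize(e,None,fx=1.8,fy=1.8),0,240,0,0,cv2.BORDER_CONSTANT)]))
E
```

```text
tool_pos: [0.506, 0.0142, 0.2758]
wrist_force: [0.0, 0.3, 0.1]
tool_pos: [0.5059, 0.0142, 0.2456]
wrist_force: [-0.2, -0.8, 0.1]
time: 23.08
tool_pos: [0.5064, 0.0141, 0.2065]
orientation: [2.095, 2.34, 0.001]
wrist_force: [0.6, -0.2, -0.2]
gripper_width: 0.0173
finger_force: 50.3
t 23.18 pos [506.4  14.2 206.4] turn deg [0.03 0.   0.35] shift mm [-0.4 -0.1  0.1] shift-now [-0.4 -0.1  0.1] F [ 0.6 -1.8 -1.1] w 17.4 ff 50.3
```

View pics/t3.png

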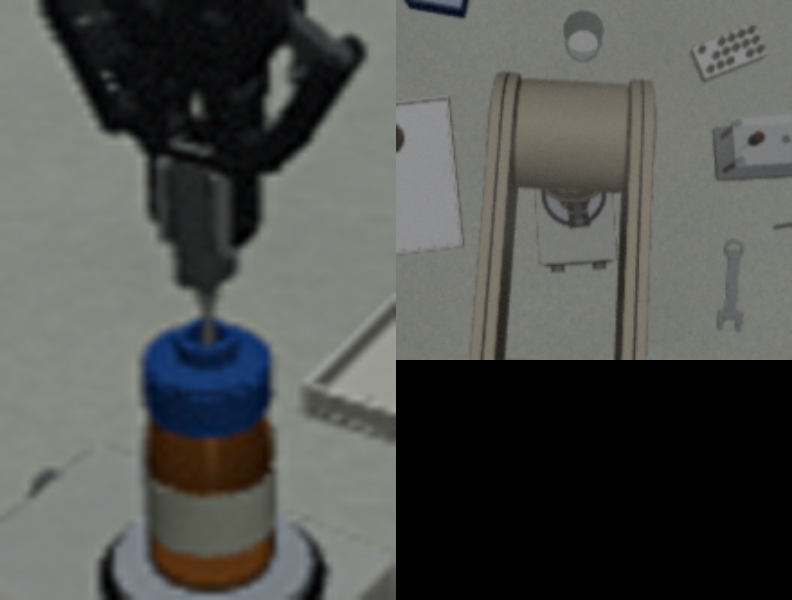

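The stem stands in the middle of the port with the body about 25 mm above it. The forces are near zero, the bottle stays centred on the plate, and nothing else has moved. I'll hand in.

```bash
python3 -m creep '[[[0,0,0],[0,0,0]],[[0,0,0],[0,0,0]],[[0,0,0],[0,0,0]],[[0,0,0],[0,0,0]]]' | egrep 'time|pos|wrist'
python3 -c "
from cell import order
print(order.job_done())"
```

```text
time: 23.52
tool_pos: [0.5062, 0.0142, 0.2061]
wrist_force: [-0.5, 0.4, -0.2]
the job is handed in; nothing more can be done
None
```

The job is handed in at 23.5 s: the ported bottle stands released in the middle of the plate, and the thermometer is held still and upright with its stem centred in the port to about 1 mm, no contact force felt, its tip about 24 mm above the inner floor by calculation.

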